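# Slide the tall viewing box up to the glass tank

### The job

Without gripping or lifting anything, push the tall cardboard viewing box low down, at its grey base tray, so that it slides upright across the bench without tipping, until it stands gently up against the side of the glass tank that faces it, square to that side and centred on it. Leave everything else where it is, and finish with the robot clear of it all.

Things in the scene. Friction and masses are not known exactly. Their poses are not given: they have to be found in the camera images.
- viewing_box: Loose, top-heavy, 0.7-1 kg, one rigid piece. Grey base tray 128 x 128 mm, 36 mm tall; centred on it a cardboard column 100 x 100 mm up to z 241 mm, a round dark window in each y face; white camera head on top to 303 mm. Origin: centre of underside, z up, axes square to the tray; its y axis starts roughly along the line to the tank. Friction 0.45-0.72: pushed above about 85 mm it may tip.
- tank: Glass tank with black edges, open top, fixed: 180 x 180 mm, 150 mm tall. Origin: centre of underside, z up, axes square to its sides. The box starts to the robot's left or right of it, beside its +y or -y side (each 90 mm from the origin), and ends against that side: box origin 154 mm from the tank's along the tank's y, 0 along its x.
- jar_in_tank_a: Bystander, loose: white plastic sample jar with a green lid, 52 mm diameter, 60 mm tall, standing inside the tank. Origin: centre of the underside.
- jar_in_tank_b: Bystander, loose: a second such jar inside the tank. Origin: centre of the underside.
- sample_jar: Bystander, loose: a third such jar, out on the bench on the far side of the work. Origin: centre of the underside.
- tape_roll: Bystander, loose: roll of brown tape lying flat, 94 mm outer diameter, 46 mm tall, far side of the work. Origin: centre of the underside.
- dropper_bottle: Bystander, loose: white dropper bottle, 34 mm diameter, 85 mm tall, near side of the work. Origin: centre of the underside.
- tube_rack: Bystander, loose: yellow test-tube rack, 62 x 150 mm, 55 mm tall (tubes stick up to 102 mm), near side of the work. Origin: centre of the underside.
- dish: Bystander, loose: shallow glass dish, 90 mm diameter, 18 mm tall, on the bench beyond the work, to the left. Origin: centre of the underside.

How it is judged:
By the outcome, as a careful person would: the job done as asked, in the order asked, and still so for the second after the job is handed in, with the robot touching nothing.
It also fails if it takes over 61 s, if anything falls off the work surface, if the arm or the gripper's body presses on something with over 40 N, if the wrist force passes 120 N, or if a joint passes its speed limit or range.

### The arm

A 7-joint arm with a two-finger parallel gripper is mounted at the origin on the work surface. World frame = base frame: x ahead of the robot, y to its left, z up, the work surface at z = 0. Lengths are in m, angles in rad, forces in N, time in s.
With the tool pointing down it reaches from about 0.4 to 0.85 m from the base axis. Payload 4.5 kg.
Tool frame: the origin (TCP) lies between the finger pads; the fingertips stand 8 mm ahead of it and the grasp point (between the pads) lies 11 mm behind it; z points along the fingers, y is the direction in which the jaws open and shut (so a half turn about z gives the same grasp; the last joint's range is limited). The gripper opens to 85 mm and grips with 20 to 120 N. Pads are 22 mm wide; open, the fingers measure 114 mm over their backs; the gripper's body (76 mm by 85 mm) begins 54 mm behind the grasp point. The pads swing forward as they close: fully open they stand 13 mm farther back than shut.
Start: joints at [-1.208, 0.689, -0.195, 1.565, 0.157, 0.902, -0.215], TCP at [0.202, 0.592, 0.239] pointing down, gripper open.
Joint ranges: [-3.01, 3.01], [-0.46, 2.08], [-1.47, 1.51], [0.13, 2.56], [-1, 4.14], [0.04, 2.09], [-2.66, 2.66]. Speed limits (rad/s): [2.57, 2.57, 3.14, 3.14, 3.14, 3.14, 3.14].

### API

Orientations are given as a unit quaternion [w, x, y, z].
In Python, from bench import arm gives the robot as it stands.
- The arm moves only by the tool jog_arm, never from a script. Its argument "motion" is one flat list of numbers, 7 for each row, row after row: the turn, a rotation vector about the tool's x, y, z each as a share of 90 degrees, from -1 to 1, then the shift along the tool's x, y, z each as a share of 400 mm, from -1 to 1, then the opening, from -1 (shut) to 1 (fully open), so that 0 is half open. In form: [rx, ry, rz, x, y, z, fingers, rx, ry, rz, x, y, z, fingers, ...]. A call has 1 to 5 rows; each row shifts and turns the commanded pose from where the row before left it, along the tool's axes as they then stand; what a row does not reach is not made up. A row lasts 1/12 s, in which the tool goes at most 41.7 mm and 7.16 degrees, less where a joint would pass 70% of its speed; a pose out of reach is approached as far as the arm can. A call with a number of a shift or a turn outside -1 to 1 is refused whole. A call with a gripper value outside its range is refused whole. The fingers move at their own pace and stop on an object; "newtons" is the grip in N (left out, the last holds). Time passes only in rows, so rows that do not move let the fingers close. It gives the time, the measured TCP pose, the force and the opening at its end, in the units of the state.
- arm.get_state(): the state, without advancing time (a new reading comes with each control period).
- arm.camera(name): name is "scene" or "top" or "wrist"; returns the picture (384x512x3 uint8, blue, green, red); there is no depth.
- arm.calibration(name): a dict with "intrinsics" (3x3 intrinsics, pixels), "k1" (the pictures are not rectified: a ray, as slopes to the right and down, at radius r is drawn at 1 + k1 r^2 times it, then the intrinsics apply), "cam_to_world" (4x4, takes a point from camera to world coordinates). Camera axes: x right, y up, looking along -z (the intrinsics and any distortion apply to the point x, -y, -z); pixel columns grow to the right and rows downward; lengths in m; the calibration is good to about 2 mm. A picture is of the moment at which its call begins: read the wrist's pose just before it. calibration takes no time and is no camera call; for the wrist camera it gives the pose at the moment of the call.
- arm.finish_job(): hands the job in, once; it reports no verdict.
The state is a dict: "clock": time; "joints": joint angles; "joint_velocities": joint speeds; "joint_efforts": joint torques, N m; "ee_pos": TCP position; "ee_rot": TCP orientation; "ft_force": force on the tool from outside, world axes, zero at the start; "torque": the same for the moment, N m; "finger_gap": finger opening in m.
Only numpy, scipy, OpenCV 4.12 (cv2) and the standard library are available. Lean on these libraries where they do the work, as an engineer would, in place of code of your own. Each camera call takes 0.05 s, during which the arm holds its last target.

## Working session

There is one attempt and no reset: what is moved stays moved. The work goes in short steps, Python scripts to look and compute and a tool call to move; the robot and the scene stay as the last step left them, time stands still between calls to the robot, and variables do not carry over. Pictures are saved under pics/ and viewed, and the job is handed in when it is done.

Besides the shell and the picture viewer there is one more tool, called after "Emit:" in YAML: its name, and indented under it one key for each argument. jog_arm: Moves the arm, as the interface text tells. Its arguments: {"type":"object","properties":{"motion":{"type":"array","items":{"type":"number","minimum":-1,"maximum":1}},"newtons":{"type":"number"}},"required":["motion"]}

```bash
mkdir -p pics; ls
python3 - <<'E'
from bench import arm
import cv2
print(arm.get_state())
for n in ("scene","top"):
    cv2.imwrite(f"pics/{n}0.png",arm.camera(n)); c=arm.calibration(n); print(n,c)
E
```

```text
pics
{'clock': 0.0, 'joints': array([-1.20817123,  0.69001694, -0.19449727,  1.56638036,  0.15733489,
        0.90248515, -0.21508123]), 'joint_velocities': array([-1.21956190e-04, -9.08316545e-04,  4.36534158e-04, -8.25971179e-04,
        6.55265333e-04, -9.98000683e-05,  6.35412762e-04]), 'joint_efforts': array([-1.09818941e-04, -5.39620936e+01, -1.26645874e+00, -1.58535433e+01,
        9.10711155e-03,  9.84760991e-03, -7.10322936e-06]), 'ee_pos': array([0.20168629, 0.59087659, 0.23845337]), 'ee_rot': array([-6.98785163e-05,  1.63615347e-01,  9.86523756e-01, -9.45035786e-04]), 'ft_force': array([-0.53469644,  0.97950674, -0.52947765]), 'torque': array([ 0.02464033,  0.00651007, -0.01253661]), 'finger_gap': 0.0855749192655051}
scene {'intrinsics': array([[470.49577891,   0.        , 253.67291377],
       [  0.        , 470.49577891, 191.88158173],
       [  0.        ,   0.        ,   1.        ]]), 'k1': -0.10858632837594227, 'cam_to_world': array([[-0.23066544, -0.67870666,  0.6972451 ,  1.36653027],
       [ 0.97294545, -0.17049754,  0.15590941,  0.1502228 ],
       [ 0.01306182,  0.71434436,  0.69967244,  0.83902591],
       [ 0.        ,  0.        ,  0.        ,  1.        ]])}
top {'intrinsics': array([[496.09622611,   0.        , 247.52059598],
       [  0.        , 496.09622611, 197.26902548],
       [  0.        ,   0.        ,   1.        ]]), 'k1': -0.19683089854671823, 'cam_to_world': array([[ 4.56546627e-03,  9.86070069e-01, -1.66267784e-01,
         3.62424328e-01],
       [-9.99769518e-01,  1.01292350e-03, -2.14449269e-02,
        -2.71720878e-02],
       [-2.09777840e-02,  1.66327368e-01,  9.85847422e-01,
         1.10829153e+00],
       [ 0.00000000e+00,  0.00000000e+00,  0.00000000e+00,
         1.00000000e+00]])}
```

View pics/scene0.png

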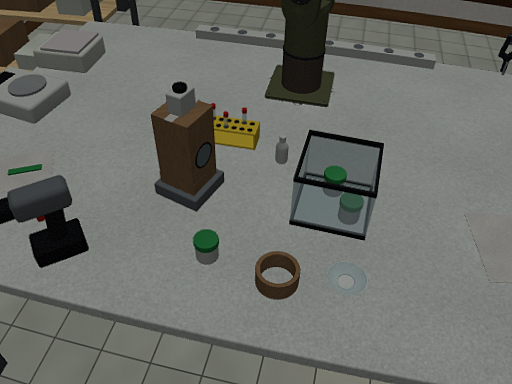

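View pics/top0.png

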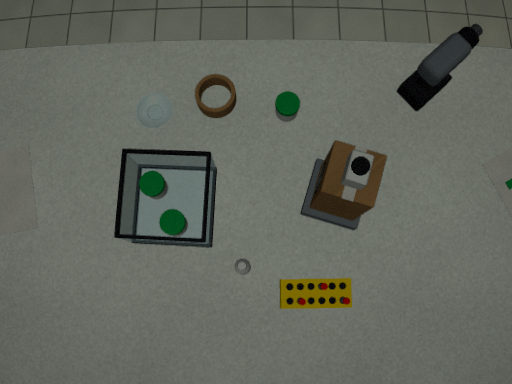

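The top view shows the box at about (345,185), on the robot's right and yawed, and the tank at about (167,197). The sample jar, tape roll and dish are on the far side, with the bottle and rack on the near side. I'll zoom in to pick corners.

Run:
```python
import cv2
t=cv2.imread("pics/top0.png");s=cv2.imread("pics/scene0.png")
f=lambda im,x,y,w,h,k:cv2.resize(im[y:y+h,x:x+w],None,fx=k,fy=k,interpolation=cv2.INTER_CUBIC)
cv2.imwrite("pics/t_box.png",f(t,290,125,110,110,5))
cv2.imwrite("pics/t_tank.png",f(t,105,138,125,115,5))
cv2.imwrite("pics/s_box.png",f(s,140,75,100,140,4))
```

```text
(no output)
```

View pics/t_box.png

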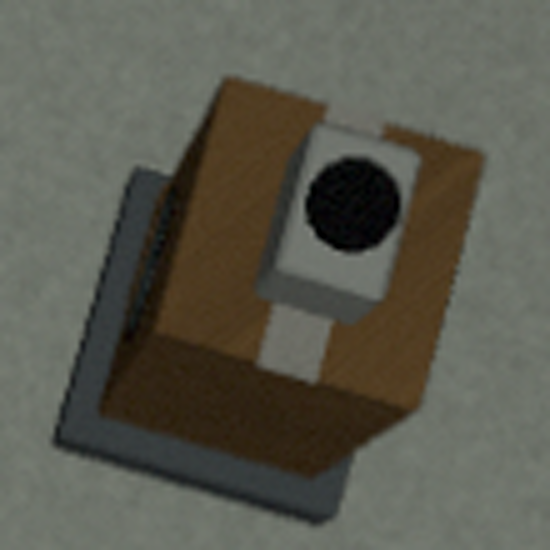

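View pics/t_tank.png

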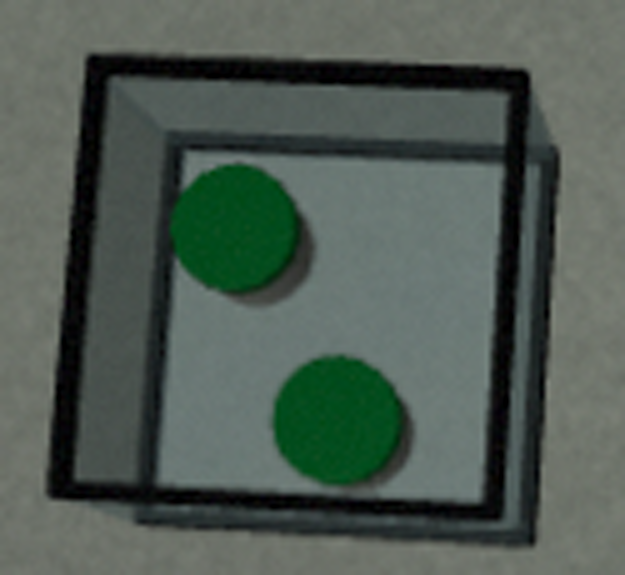

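View pics/s_box.png

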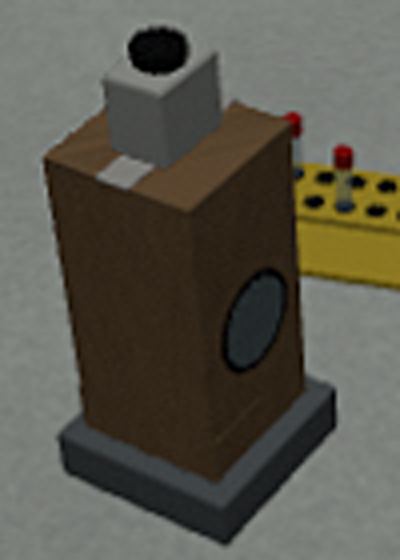

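```bash
cat > h.py <<'E'
import numpy as np, cv2
from scipy.optimize import least_squares
def proj(c,P):
    T=np.linalg.inv(c['cam_to_world']); q=np.atleast_2d(P)@T[:3,:3].T+T[:3,3]
    x=q[:,0]/-q[:,2]; y=-q[:,1]/-q[:,2]; r2=x*x+y*y; s=1+c['k1']*r2
    K=c['intrinsics']; return np.c_[K[0,0]*x*s+K[0,2],K[1,1]*y*s+K[1,2]]
def ray(c,uv,z):
    K=c['intrinsics'];d=np.array([(uv[0]-K[0,2])/K[0,0],(uv[1]-K[1,2])/K[1,1]]);p=d.copy()
    for _ in range(30): p=d/(1+c['k1']*(p@p))
    M=c['cam_to_world'];v=M[:3,:3]@np.array([p[0],-p[1],-1]);o=M[:3,3]
    return o+v*(z-o[2])/v[2]
def W(p,L):
    c,s=np.cos(p[2]),np.sin(p[2]); L=np.atleast_2d(L)
    return np.c_[p[0]+c*L[:,0]-s*L[:,1],p[1]+s*L[:,0]+c*L[:,1],L[:,2]]
def fit(obs,p0):
    # obs: list of (cal, local pts, px)
    f=lambda p:np.concatenate([(proj(c,W(p,L))-np.array(px)).ravel() for c,L,px in obs])
    r=least_squares(f,p0,loss='soft_l1'); return r.x, f(r.x).reshape(-1,2)
E
cat > m0.py <<'E'
from bench import arm
from h import *
ct=arm.calibration('top');cs=arm.calibration('scene')
def cv(l,ox,oy,k): return [((u+.5)/k-.5+ox,(v+.5)/k-.5+oy) for u,v in l]
a=.05;b=.064
Lt=[(a,a,.241),(a,-a,.241),(-a,-a,.241),(-a,a,.241),(b,b,.036),(-b,b,.036),(-b,-b,.036)]
Pt=cv([(225,77),(485,153),(417,408),(155,335),(137,170),(55,437),(325,518)],290,125,5)
Ls=[(a,-a,.241),(a,a,.241),(-a,a,.241),(b,-b,.036),(b,b,.036),(-b,b,.036),(b,b,0),(-b,b,0)]
Ps=cv([(43,160),(190,212),(300,120),(60,437),(225,507),(335,393),(228,545),(335,422)],140,75,4)
for o in ([(ct,Lt,Pt)],[(cs,Ls,Ps)],[(ct,Lt,Pt),(cs,Ls,Ps)]):
    p,r=fit(o,[.5,-.2,-.2]);print('box',p.round(4),np.degrees(p[2]).round(2),np.abs(r).max().round(2))
print(r.round(1).tolist())
d=.09
L=[(d,d,.15),(d,-d,.15),(-d,-d,.15),(-d,d,.15),(d,-d,0),(-d,-d,0),(-d,d,0)]
P=cv([(88,55),(528,70),(502,520),(50,497),(558,148),(535,545),(137,522)],105,138,5)
q,r=fit([(ct,L,P)],[.4,.15,0]);print('tank',q.round(4),np.degrees(q[2]).round(2),r.round(1).tolist())
print('target',W(q,[(0,-.154,0)]))
for n,uv,z in (('bottle',(243,266),.085),('rack',(316,293),.055),('jar',(288,104),.06),('tape',(216,96),.046),('dish',(154,110),.018)): print(n,ray(ct,uv,z).round(3))
for uv in ((280,280),(353,278),(352,307),(281,309)):print('rackc',ray(ct,uv,.055).round(3))
E
python3 m0.py
```

```text
box [ 0.5532 -0.1993 -0.2932] -16.8 1.94
box [ 0.5537 -0.1987 -0.2746] -15.73 2.16
box [ 0.5532 -0.1989 -0.2858] -16.37 2.04
[[-0.7, -0.5], [-0.1, -0.3], [0.5, 0.9], [-0.8, -0.2], [-1.2, -0.8], [-0.2, 0.4], [2.0, 0.6], [-0.4, -0.9], [-0.2, -0.2], [-1.7, -0.2], [-1.3, -0.8], [-0.3, 0.3], [0.8, -2.0], [0.0, 1.1], [1.3, 1.0]]
tank [ 0.5309  0.1628 -0.0416] -2.38 [[0.1, -0.2], [-0.2, -0.3], [-0.4, -0.3], [-0.2, -0.3], [0.0, 0.9], [0.1, -0.0], [1.0, 0.6]]
target [[0.52453734 0.00891855 0.        ]]
bottle [0.392 0.004 0.085]
rack [ 0.336 -0.149  0.055]
jar [ 0.75  -0.094  0.06 ]
tape [0.775 0.069 0.046]
dish [0.753 0.216 0.018]
rackc [ 0.364 -0.073  0.055]
rackc [ 0.367 -0.228  0.055]
rackc [ 0.306 -0.225  0.055]
rackc [ 0.303 -0.075  0.055]
```

```bash
cat > mv.py <<'E'
import numpy as np, sys
from scipy.spatial.transform import Rotation as Ro
from bench import arm
def Rt(yaw,tilt):
    y=np.radians(yaw);f=[-np.sin(y),np.cos(y),0];j=[np.cos(y),np.sin(y),0]
    return Ro.from_matrix(np.c_[f,j,[0,0,-1]])*Ro.from_euler('y',tilt,degrees=True)
def cur():
    s=arm.get_state();q=s['ee_rot'];return np.array(s['ee_pos']),Ro.from_quat([q[1],q[2],q[3],q[0]]),s
def plan(wps,step=.036,ang=6.5,g=1,start=None,post=False):
    """wps: (pos,yaw,tilt)"""
    p,R,s=cur()
    if start: p,R=np.array(start[0]),Rt(*start[1:])
    out=[]
    for wp in wps:
        P=np.array(wp[0]);T=Rt(wp[1],wp[2]);d=P-p;rv=(R.inv()*T).as_rotvec()
        n=int(max(1,np.ceil(np.linalg.norm(d)/step),np.ceil(np.degrees(np.linalg.norm(rv))/ang)))
        for i in range(n):
            tp=p+(P-p)/(n-i); TR=R*Ro.from_rotvec((R.inv()*T).as_rotvec()/(n-i))
            t=np.round((R.inv()*TR).as_rotvec()/(np.pi/2),3); sh=np.round(R.inv().apply(tp-p)/.4,4 if step<.01 else 3)
            p=p+R.apply(sh*.4); R=R*Ro.from_rotvec(t*np.pi/2)
            out.append([*t,*sh,g])
    for i in range(0,len(out),5):
        print('['+', '.join(f'{v+0:g}' for r in out[i:i+5] for v in r)+']')
    print(len(out),'rows')
E
python3 - <<'E'
from mv import *
p,R,s=cur();print(R.as_matrix().round(3))
plan([((.35,.42,.36),-16,0),((.42,.15,.38),-16,0),((.42,-.15,.38),-16,0),((.40,-.42,.36),-16,0)])
E
```

```text
[[-0.946  0.323 -0.   ]
 [ 0.323  0.946 -0.002]
 [-0.    -0.002 -1.   ]]
[0, 0, 0.069, -0.035, -0.02, -0.022, 1, 0, 0, 0.069, -0.037, -0.017, -0.022, 1, 0, 0, 0.069, -0.038, -0.012, -0.022, 1, 0, 0, 0.069, -0.04, -0.008, -0.022, 1, 0, 0, 0.069, -0.04, -0.004, -0.022, 1]
[0, 0, 0.069, -0.04, 0.001, -0.021, 1, 0, 0, 0.069, -0.04, 0.005, -0.022, 1, 0, 0, 0.069, -0.04, 0.009, -0.021, 1, 0, 0, 0.069, -0.038, 0.013, -0.022, 1, 0, 0, 0.07, -0.037, 0.018, -0.021, 1]
[0, 0, 0.069, -0.034, 0.021, -0.022, 1, 0, 0, 0.07, -0.032, 0.025, -0.021, 1, 0, 0.001, 0.069, -0.029, 0.028, -0.022, 1, 0, 0, 0.07, -0.026, 0.032, -0.021, 1, 0, 0, 0, -0.075, 0.044, -0.006, 1]
[0, 0, 0, -0.075, 0.044, -0.006, 1, 0, 0, 0, -0.075, 0.044, -0.006, 1, 0, 0, 0, -0.075, 0.044, -0.006, 1, 0, 0, 0, -0.075, 0.045, -0.007, 1, 0, 0, 0, -0.075, 0.044, -0.006, 1]
[0, 0, 0, -0.075, 0.045, -0.007, 1, 0, 0, 0, -0.075, 0.044, -0.006, 1, 0, 0, 0, -0.08, 0.023, 0, 1, 0, 0, 0, -0.08, 0.023, 0, 1, 0, 0, 0, -0.08, 0.023, 0, 1]
[0, 0, 0, -0.08, 0.023, 0, 1, 0, 0, 0, -0.08, 0.023, 0, 1, 0, 0, 0, -0.08, 0.023, 0, 1, 0, 0, 0, -0.08, 0.023, 0, 1, 0, 0, 0, -0.08, 0.023, 0, 1]
[0, 0, 0, -0.081, 0.024, 0, 1, 0, 0, 0, -0.083, 0.017, 0.006, 1, 0, 0, 0, -0.083, 0.017, 0.006, 1, 0, 0, 0, -0.083, 0.017, 0.006, 1, 0, 0, 0, -0.083, 0.017, 0.006, 1]
[0, 0, 0, -0.083, 0.018, 0.006, 1, 0, 0, 0, -0.082, 0.017, 0.007, 1, 0, 0, 0, -0.083, 0.018, 0.006, 1, 0, 0, 0, -0.082, 0.017, 0.007, 1]
39 rows
```

Emit:
jog_arm:
  motion: [0,0,0.069,-0.035,-0.02,-0.022,1,0,0,0.069,-0.037,-0.017,-0.022,1,0,0,0.069,-0.038,-0.012,-0.022,1,0,0,0.069,-0.04,-0.008,-0.022,1,0,0,0.069,-0.04,-0.004,-0.022,1]

```text
clock: 0.52
ee_pos: [0.2551, 0.5296, 0.2833]
ee_rot: [0.0, 0.424, 0.906, -0.001]
ft_force: [-0.4, 0.4, 0.1]
finger_gap: 0.0857
```

Emit:
jog_arm:
  motion: [0,0,0.069,-0.04,0.001,-0.021,1,0,0,0.069,-0.04,0.005,-0.022,1,0,0,0.069,-0.04,0.009,-0.021,1,0,0,0.069,-0.038,0.013,-0.022,1,0,0,0.07,-0.037,0.018,-0.021,1]

```text
clock: 0.93
ee_pos: [0.3079, 0.4684, 0.3262]
ee_rot: [-0.0, 0.652, 0.759, -0.0]
ft_force: [-0.8, -0.2, -0.0]
finger_gap: 0.085
```

Emit:
jog_arm:
  motion: [0,0,0.069,-0.034,0.021,-0.022,1,0,0,0.07,-0.032,0.025,-0.021,1,0,0.001,0.069,-0.029,0.028,-0.022,1,0,0,0.07,-0.026,0.032,-0.021,1,0,0,0,-0.075,0.044,-0.006,1]

```text
clock: 1.35
ee_pos: [0.3589, 0.39, 0.3634]
ee_rot: [-0.002, 0.799, 0.602, 0.002]
ft_force: [1.5, 0.8, 0.7]
finger_gap: 0.0851
```

Emit:
jog_arm:
  motion: [0,0,0,-0.075,0.044,-0.006,1,0,0,0,-0.075,0.044,-0.006,1,0,0,0,-0.075,0.044,-0.006,1,0,0,0,-0.075,0.045,-0.007,1,0,0,0,-0.075,0.044,-0.006,1]

```text
clock: 1.77
ee_pos: [0.4021, 0.2161, 0.3749]
ee_rot: [-0.001, 0.799, 0.602, 0.0]
ft_force: [1.0, -0.6, -1.0]
finger_gap: 0.0854
```

Emit:
jog_arm:
  motion: [0,0,0,-0.075,0.045,-0.007,1,0,0,0,-0.075,0.044,-0.006,1,0,0,0,-0.08,0.023,0,1,0,0,0,-0.08,0.023,0,1,0,0,0,-0.08,0.023,0,1]

```text
clock: 2.18
ee_pos: [0.4193, 0.0488, 0.3797]
ee_rot: [-0.001, 0.799, 0.602, 0.0]
ft_force: [1.0, 0.7, -0.5]
finger_gap: 0.0854
```

Run:
```python
from mv import *
p,R,s=cur();print(p.round(4),s['joints'].round(2),s['clock'])
import cv2
cv2.imwrite('pics/s1.png',arm.camera('scene'))
```

```text
[0.4193 0.0488 0.3797] [-0.49  0.24  0.35  1.93 -0.1   0.99 -0.37] 2.1833
```

View pics/s1.png

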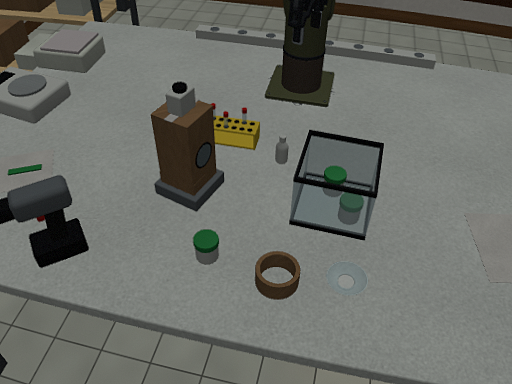

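Run:
```python
from bench import arm
from h import *
c=arm.calibration('scene')
print(proj(c,[[.419,.049,.38],[0,0,.0],[0,0,.3],[.3,0,.5],[.393,.003,0]]))
import cv2
cv2.imwrite('pics/t1.png',arm.camera('top'))
```

```text
[[306.75161391  37.20357593]
 [300.93674495  86.1293106 ]
 [308.830987    -1.50991876]
 [297.09682963 -38.96650966]
 [279.33859524 160.33272628]]
```

View pics/t1.png

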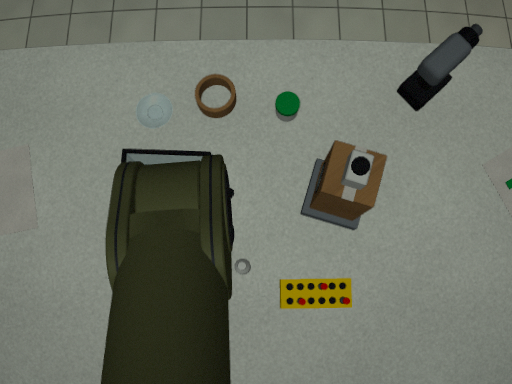

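Emit:
jog_arm:
  motion: [0,0,0,-0.08,0.023,0,1,0,0,0,-0.08,0.023,0,1,0,0,0,-0.08,0.023,0,1,0,0,0,-0.08,0.023,0,1,0,0,0,-0.08,0.023,0,1]

```text
clock: 2.7
ee_pos: [0.4196, -0.1168, 0.3795]
ee_rot: [-0.001, 0.799, 0.602, 0.001]
ft_force: [1.6, 0.4, -0.3]
finger_gap: 0.085
```

Emit:
jog_arm:
  motion: [0,0,0,-0.081,0.024,0,1,0,0,0,-0.083,0.017,0.006,1,0,0,0,-0.083,0.017,0.006,1,0,0,0,-0.083,0.017,0.006,1,0,0,0,-0.083,0.017,0.006,1]

```text
clock: 3.12
ee_pos: [0.4095, -0.2857, 0.3693]
ee_rot: [-0.001, 0.799, 0.602, 0.001]
ft_force: [1.5, 0.2, -0.2]
finger_gap: 0.0855
```

Emit:
jog_arm:
  motion: [0,0,0,-0.083,0.018,0.006,1,0,0,0,-0.082,0.017,0.007,1,0,0,0,-0.083,0.018,0.006,1,0,0,0,-0.082,0.017,0.007,1]

```text
clock: 3.45
ee_pos: [0.4002, -0.4204, 0.3585]
ee_rot: [-0.001, 0.799, 0.602, 0.001]
ft_force: [-0.1, 0.0, -0.4]
finger_gap: 0.0856
```

Run:
```python
from mv import *
p,R,s=cur();print(p.round(4),s['joints'].round(2),s['clock'])
yaw=np.radians(-16.4);b=np.array([.5532,-.1989])
f=np.array([-np.sin(yaw),np.cos(yaw)])
q=b-f*(.064+.05); q2=b-f*(.064+.1)
print(q)
plan([((*q2,.2),-16.4,25),((*q2,.06),-16.4,25)])
```

```text
[ 0.4002 -0.4204  0.3585] [ 0.48  0.53  0.44  1.55 -0.25  1.11  0.69] 3.45
[ 0.52101307 -0.30826179]
[0, 0.046, 0.001, 0.038, 0.035, 0.066, 1, 0, 0.046, 0.001, 0.033, 0.035, 0.069, 1, 0, 0.046, 0.001, 0.028, 0.035, 0.071, 1, 0, 0.046, 0, 0.023, 0.036, 0.073, 1, -0.001, 0.046, 0.001, 0.017, 0.035, 0.074, 1]
[0, 0.046, 0, 0.012, 0.036, 0.075, 1, 0, 0, 0, -0.037, 0, 0.079, 1, 0, 0, 0, -0.037, 0, 0.079, 1, 0, 0, 0, -0.037, 0, 0.079, 1, 0, 0, 0, -0.037, 0, 0.08, 1]
10 rows
```

Emit:
jog_arm:
  motion: [0,0.046,0.001,0.038,0.035,0.066,0.6,0,0.046,0.001,0.033,0.035,0.069,0.6,0,0.046,0.001,0.028,0.035,0.071,0.6,0,0.046,0,0.023,0.036,0.073,0.6,-0.001,0.046,0.001,0.017,0.035,0.074,0.6]

```text
clock: 3.87
ee_pos: [0.4902, -0.365, 0.2255]
ee_rot: [-0.109, 0.787, 0.589, 0.146]
ft_force: [0.5, -0.2, 0.1]
finger_gap: 0.0683
```

Emit:
jog_arm:
  motion: [0,0.046,0,0.012,0.036,0.075,0.6,0,0,0,-0.037,0,0.079,0.6,0,0,0,-0.037,0,0.079,0.6,0,0,0,-0.037,0,0.079,0.6,0,0,0,-0.037,0,0.08,0.6]

```text
clock: 4.28
ee_pos: [0.5071, -0.3552, 0.0584]
ee_rot: [-0.13, 0.782, 0.585, 0.173]
ft_force: [0.1, -0.8, 0.1]
finger_gap: 0.0683
```

Run:
```python
from mv import *
import cv2
p,R,s=cur();print(p.round(4),s['joints'].round(2),s['clock'],s['finger_gap'])
print((Rt(-16.4,25).inv()*R).as_rotvec())
for n in('scene','top','wrist'):cv2.imwrite(f'pics/{n}2.png',arm.camera(n))
```

```text
[ 0.5071 -0.3552  0.0584] [ 0.67  1.03  0.13  1.53 -0.65  0.91  0.95] 4.2833 0.06827305848940729
[ 0.00011086 -0.00050792  0.00012925]
```

View pics/scene2.png

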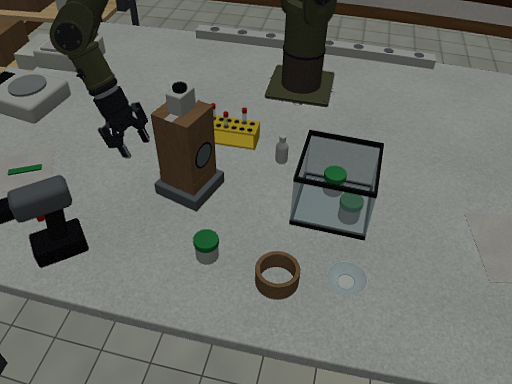

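View pics/top2.png

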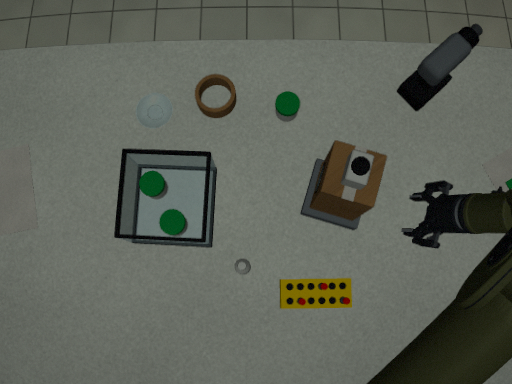

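View pics/wrist2.png

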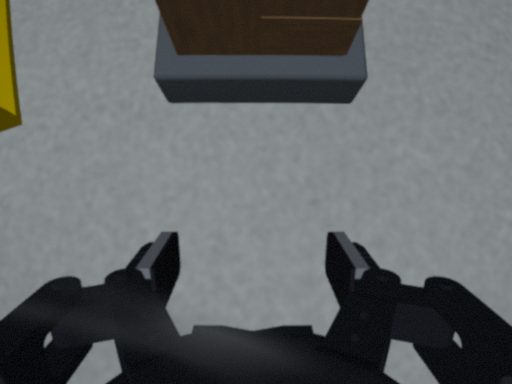

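```bash
cat > wb.py <<'E'
from bench import arm
from h import *
c=arm.calibration('wrist');b=.064
p,r=fit([(c,[(-b,-b,.036),(b,-b,.036),(-b,-b,0),(b,-b,0)],[(155.5,79),(367,79),(171,102),(353,101.5)])],[.55,-.2,-.28])
print(p.round(4),np.degrees(p[2]),r.round(1).tolist())
E
python3 wb.py
```

```text
[ 0.5582 -0.1974 -0.2874] -16.46499858415916 [[0.0, -1.2], [2.6, -1.5], [-0.4, 1.8], [-1.1, 2.1]]
```

```bash
cat > path.py <<'E'
import numpy as np, json
from scipy.optimize import fsolve
tank=np.array([.5309,.1628,-.0416])
def intank(b):
    c,s=np.cos(tank[2]),np.sin(tank[2]);d=np.array(b[:2])-tank[:2]
    return np.array([c*d[0]+s*d[1],-s*d[0]+c*d[1],b[2]-tank[2]])
def toworld(t):
    c,s=np.cos(tank[2]),np.sin(tank[2]);return np.array([tank[0]+c*t[0]-s*t[1],tank[1]+s*t[0]+c*t[1],t[2]+tank[2]])
def drive(t,segs,ds=.002):
    t=np.array(t,float);out=[t.copy()]
    for L,k in segs:
        n=max(1,int(np.ceil(abs(L)/ds)));h=L/n
        for _ in range(n):
            m=t[2]+k*h/2; t=t+[-np.sin(m)*h,np.cos(m)*h,k*h]; out.append(t.copy())
    return np.array(out)
def solve(b,R1=.1,fin=.015,yend=-.154):
    t0=intank(b)
    g=lambda v:(drive(t0,[(v[0],1/R1),(v[1],v[2]),(fin,0)])[-1]-[0,yend,0])*[1,1,.1]
    v=fsolve(g,[.06,.13,-2.5]);return v,drive(t0,[(v[0],1/R1),(v[1],v[2]),(fin,0)]),g(v)
if __name__=="__main__":
    for R1 in (.08,.1,.12,.15):
        v,P,e=solve([.554,-.199,np.radians(-16.4)],R1); print(R1,v,np.abs(e).max(),'maxyaw',np.degrees(P[:,2].max()),'minx',P[:,0].min())
E
python3 path.py
```

```text
0.08 [ 0.05654762  0.14145762 -3.26748891] 1.1446520814528682e-13 maxyaw 26.48275069221546 minx 5.772188858886671e-14
0.1 [ 0.07264548  0.12577573 -3.83079357] 6.857496040150072e-11 maxyaw 27.60630092741408 minx -6.857496040150072e-11
0.12 [ 0.08965576  0.10920502 -4.60141272] 7.531050782993987e-12 maxyaw 28.790977127735477 minx -6.919714087480751e-12
0.15 [ 0.11705007  0.08251888 -6.49184514] 1.064224600168273e-12 maxyaw 30.69333651956957 minx -1.064224600168273e-12
```

```bash
cat > path2.py <<'E'
from path import *
def drive2(t,segs,ds=.002):
    t=np.array(t,float);out=[t.copy()]
    for L,k,b in segs:
        n=max(1,int(np.ceil(abs(L)/ds)));h=L/n
        for _ in range(n):
            m=t[2]+k*h/2+b; t=t+[-np.sin(m)*h,np.cos(m)*h,k*h]; out.append(t.copy())
    return np.array(out)
def solve2(b,R1=.22,peak=10,fin=.015,yend=-.154):
    t0=intank(b);pk=np.radians(peak);s1=(pk-t0[2])*R1
    S=lambda v:[(s1,1/R1,v[1]),(v[0],-pk/v[0],v[1]),(fin,0,0)]
    g=lambda v:(drive2(t0,S(v))[-1]-[0,yend,0])[:2]
    v=fsolve(g,[.1,.1]);P=drive2(t0,S(v));return (s1,v[0],-v[0]/pk,np.degrees(v[1])),P
if __name__=="__main__":
    from mv import *
    b=[.554,-.199,np.radians(-16.4)]
    for R1,pk in((.2,10),(.22,12),(.25,12),(.25,10),(.22,8)):
        print(R1,pk,np.round(solve2(b,R1,pk)[0],3))
    f=np.array([-np.sin(b[2]),np.cos(b[2])]);B=np.array(b[:2])
    plan([((*(B-f*.100),.035),-16.4,25),((*(B-f*.090),.015),-16.4,25)])
E
python3 path2.py
```

```text
0.2 10 [ 0.084  0.113 -0.645  9.239]
0.22 12 [ 0.1    0.097 -0.462  8.806]
0.25 12 [ 0.114  0.083 -0.397  9.291]
0.25 10 [ 0.105  0.092 -0.526  9.985]
0.22 8 [ 0.085  0.112 -0.8   10.268]
[-0.002, -0.001, -0.001, 0.058, 0.004, 0.059, 1, -0.001, -0.001, -0.001, 0.058, 0.003, 0.059, 1, 0, 0, 0, 0.001, 0, 0.056, 1]
3 rows
```

Emit:
jog_arm:
  motion: [0,0,0,0.058,0.004,0.059,0.9,0,0,0,0.058,0.003,0.059,0.9,0,0,0,0.001,0,0.028,0.9,0,0,0,0.001,0,0.028,0.9,0,0,0,0,0,0,0.9]

```text
clock: 4.85
ee_pos: [0.5307, -0.2864, 0.0178]
ee_rot: [-0.129, 0.781, 0.585, 0.173]
ft_force: [-0.1, -0.1, -0.2]
finger_gap: 0.0809
```

Run:
```python
from mv import *
import cv2
p,R,s=cur();print(p.round(4),s['ft_force'].round(2),s['finger_gap'],R.as_matrix()[:,0].round(3))
cv2.imwrite('pics/w3.png',arm.camera('wrist'))
b=np.array([.554,-.199]);y=np.radians(-16.4);f=np.array([-np.sin(y),np.cos(y)]);j=np.array([np.cos(y),np.sin(y)])
print((p[:2]-b)@f*1e3,(p[:2]-b)@j*1e3)
```

```text
[ 0.5307 -0.2864  0.0178] [-0.07 -0.08 -0.15] 0.08089486154652929 [0.254 0.87  0.422]
-90.38912049993837 2.3420471517283725
```

View pics/w3.png

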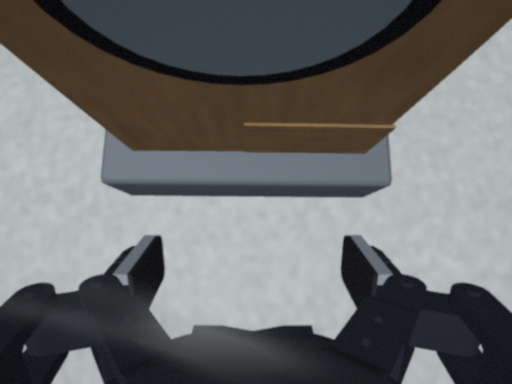

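Emit:
jog_arm:
  motion: [0,0,0,0.009,-0.003,0.0042,0.9,0,0,0,0.009,-0.003,0.0042,0.9,0,0,0,0.005,0,0.0023,0.9,0,0,0,0,0,0,0.9]

```text
clock: 5.23
ee_pos: [0.5307, -0.2769, 0.0179]
ee_rot: [-0.129, 0.782, 0.585, 0.173]
ft_force: [0.2, 0.5, 0.3]
finger_gap: 0.0814
```

Emit:
jog_arm:
  motion: [0,0,0,0.0045,0,0.0021,0.9,0,0,0,0,0,0,0.9]

```text
clock: 5.4
ee_pos: [0.5311, -0.2751, 0.0174]
ee_rot: [-0.129, 0.782, 0.585, 0.173]
ft_force: [0.0, -0.2, -0.5]
finger_gap: 0.0811
```

Emit:
jog_arm:
  motion: [0,0,0,0.0045,0,0.0021,0.9,0,0,0,0,0,0,0.9]

```text
clock: 5.57
ee_pos: [0.5317, -0.273, 0.0173]
ee_rot: [-0.129, 0.782, 0.585, 0.173]
ft_force: [0.9, 0.5, 0.2]
finger_gap: 0.0809
```

Emit:
jog_arm:
  motion: [0,0,0,0.0045,0,0.0021,0.9,0,0,0,0,0,0,0.9]

```text
clock: 5.73
ee_pos: [0.5322, -0.271, 0.0173]
ee_rot: [-0.129, 0.782, 0.585, 0.173]
ft_force: [-0.1, 0.1, 0.8]
finger_gap: 0.0812
```

Emit:
jog_arm:
  motion: [0,0,0,0.0045,0,0.0021,0.9,0,0,0,0,0,0,0.9]

```text
clock: 5.9
ee_pos: [0.5328, -0.269, 0.0173]
ee_rot: [-0.129, 0.782, 0.585, 0.173]
ft_force: [-0.1, 0.2, -0.4]
finger_gap: 0.0811
```

Emit:
jog_arm:
  motion: [0,0,0,0.0045,0,0.0021,0.9,0,0,0,0,0,0,0.9]

```text
clock: 6.07
ee_pos: [0.5334, -0.2671, 0.0173]
ee_rot: [-0.129, 0.782, 0.585, 0.173]
ft_force: [0.2, -0.1, 0.6]
finger_gap: 0.0807
```

Run:
```python
from mv import *
import cv2
p,R,s=cur();print(p.round(4),s['ft_force'].round(2),s['clock'])
cv2.imwrite('pics/w4.png',arm.camera('wrist'))
b=np.array([.554,-.199]);y=np.radians(-16.4);f=np.array([-np.sin(y),np.cos(y)]);j=np.array([np.cos(y),np.sin(y)])
print((p[:2]-b)@f*1e3,(p[:2]-b)@j*1e3)
```

```text
[ 0.5334 -0.2671  0.0173] [ 0.18 -0.1   0.65] 6.0667
-71.19537013858563 -0.5452396390291959
```

View pics/w4.png

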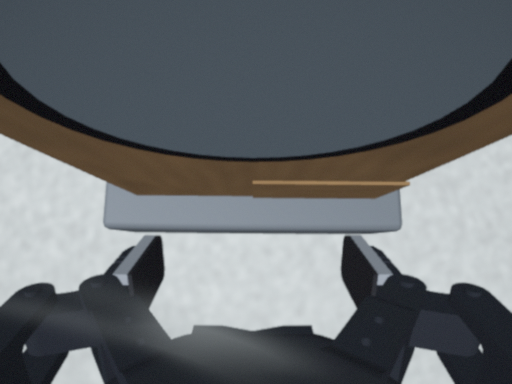

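Emit:
jog_arm:
  motion: [0,0,0,0.0045,0,0.0021,0.9,0,0,0,0,0,0,0.9]

```text
clock: 6.28
ee_pos: [0.5337, -0.2661, 0.0172]
ee_rot: [-0.129, 0.782, 0.585, 0.173]
ft_force: [0.7, -0.1, -0.6]
finger_gap: 0.0809
```

Emit:
jog_arm:
  motion: [0,0,0,0.0045,0,0.0021,0.9,0,0,0,0,0,0,0.9]

```text
clock: 6.45
ee_pos: [0.5342, -0.2655, 0.0172]
ee_rot: [-0.128, 0.783, 0.584, 0.172]
ft_force: [-0.6, -3.3, 0.4]
finger_gap: 0.0809
```

Emit:
jog_arm:
  motion: [0,0,0,0.0045,0,0.0021,0.9,0,0,0,0,0,0,0.9]

```text
clock: 6.62
ee_pos: [0.5348, -0.2636, 0.0172]
ee_rot: [-0.128, 0.782, 0.585, 0.172]
ft_force: [-0.5, -4.4, -0.2]
finger_gap: 0.0816
```

Emit:
jog_arm:
  motion: [0.005,0,-0.0105,0.009,0.0016,0.0042,0.9,0.005,0,-0.0105,0.009,0.0016,0.0042,0.9,0.005,0,-0.0105,0.009,0.0016,0.0042,0.9,0.005,0,-0.0105,0.009,0.0016,0.0042,0.9,0.005,0,-0.0105,0.009,0.0016,0.0042,0.9]

```text
clock: 7.03
ee_pos: [0.5433, -0.2435, 0.0172]
ee_rot: [-0.137, 0.754, 0.62, 0.166]
ft_force: [-0.6, -4.3, -0.4]
finger_gap: 0.0812
```

Emit:
jog_arm:
  motion: [0.005,0,-0.0105,0.009,0.0016,0.0042,0.9,0.005,0,-0.0105,0.009,0.0016,0.0042,0.9,0.005,0,-0.0105,0.009,0.0016,0.0042,0.9,0.005,0,-0.0105,0.009,0.0016,0.0042,0.9,0,0,0,0,0,0,0.9]

```text
clock: 7.45
ee_pos: [0.5487, -0.2261, 0.0173]
ee_rot: [-0.145, 0.73, 0.648, 0.162]
ft_force: [0.9, -2.0, -1.4]
finger_gap: 0.081
```

```bash
cat > st.py <<'E'
import sys
from mv import *
from path import intank
import cv2
k=sys.argv[1]; D=float(sys.argv[2]) if len(sys.argv)>2 else .070
p,R,s=cur();M=R.as_matrix();yaw=np.arctan2(M[1,1],M[0,1]);f=np.array([-np.sin(yaw),np.cos(yaw)])
print('tcp',p.round(4),'yaw',np.degrees(yaw).round(2),'tilt',np.degrees(np.arcsin(M[2,0])).round(2),'F',s['ft_force'].round(1),s['clock'])
b=np.r_[p[:2]+f*D,yaw];t=intank(b);print('box if stuck',b.round(4),'in tank mm/deg',(t*[1e3,1e3,57.3]).round(2))
for n in('top','wrist'):cv2.imwrite(f'pics/{n}_{k}.png',arm.camera(n))
E
python3 st.py a
```

```text
tcp [ 0.5487 -0.2261  0.0173] yaw -6.8 tilt 25.06 F [ 0.9 -2.  -1.4] 7.45
box if stuck [ 0.557  -0.1566 -0.1187] in tank mm/deg [  39.39 -318.03   -4.42]
```

View pics/wrist_a.png

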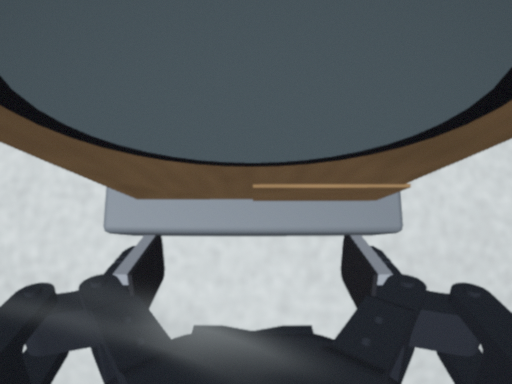

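View pics/top_a.png

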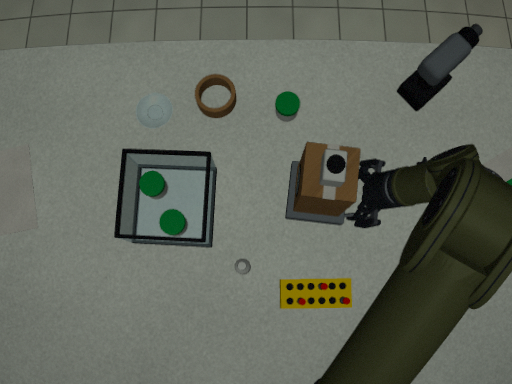

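The wrist picture shows the tray edge still spanning 104–402 px, flush with both fingertips. So there has been no slip and the box is following rigidly. Re-solving for the rest of the path.

Run:
```python
from path2 import *
b=[.557,-.1566,np.radians(-6.8)]
for R1,pk in((.2,10),(.2,14),(.2,17),(.17,17)):
    print(R1,pk,np.round(solve2(b,R1,pk)[0],3))
```

```text
0.2 10 [ 0.05   0.104 -0.597 10.513]
0.2 14 [ 0.064  0.09  -0.37   8.711]
0.2 17 [ 0.075  0.08  -0.27   7.358]
0.17 17 [ 0.064  0.091 -0.308  7.199]
```

Emit:
jog_arm:
  motion: [0.0055,0,-0.0117,0.0091,0.0019,0.0042,0.9,0.0055,0,-0.0117,0.0091,0.0019,0.0042,0.9,0.0055,0,-0.0117,0.0091,0.0019,0.0042,0.9,0.0055,0,-0.0117,0.0091,0.0019,0.0042,0.9,0.0055,0,-0.0117,0.0091,0.0019,0.0042,0.9]

```text
clock: 7.97
ee_pos: [0.5537, -0.2086, 0.0172]
ee_rot: [-0.152, 0.697, 0.684, 0.153]
ft_force: [-0.2, -4.6, -0.1]
finger_gap: 0.0812
```

Emit:
jog_arm:
  motion: [0.0055,0,-0.0117,0.0091,0.0019,0.0042,0.9,0.0055,0,-0.0117,0.0091,0.0019,0.0042,0.9,0.0055,0,-0.0117,0.0091,0.0019,0.0042,0.9,0.0055,0,-0.0117,0.0091,0.0019,0.0042,0.9,0.0055,0,-0.0117,0.0091,0.0019,0.0042,0.9]

```text
clock: 8.38
ee_pos: [0.5571, -0.1879, 0.0173]
ee_rot: [-0.16, 0.661, 0.718, 0.146]
ft_force: [0.6, -4.1, -0.8]
finger_gap: 0.0812
```

Emit:
jog_arm:
  motion: [0.0055,0,-0.0117,0.0091,0.0019,0.0042,0.9,0.0055,0,-0.0117,0.0091,0.0019,0.0042,0.9,0.0055,0,-0.0117,0.0091,0.0019,0.0042,0.9,0.0055,0,-0.0117,0.0091,0.0019,0.0042,0.9,0,0,0,0,0,0,0.9]

```text
clock: 8.8
ee_pos: [0.5583, -0.17, 0.0174]
ee_rot: [-0.167, 0.631, 0.745, 0.14]
ft_force: [0.4, -1.4, -0.1]
finger_gap: 0.0812
```

```bash
python3 st.py b
```

```text
tcp [ 0.5583 -0.17    0.0174] yaw 9.5 tilt 25.11 F [ 0.4 -1.4 -0.1] 8.8
box if stuck [ 0.5467 -0.1009  0.1659] in tank mm/deg [  26.75 -262.83   11.89]
```

View pics/wrist_b.png

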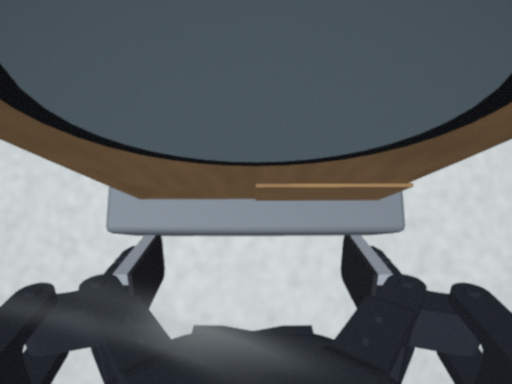

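View pics/top_b.png

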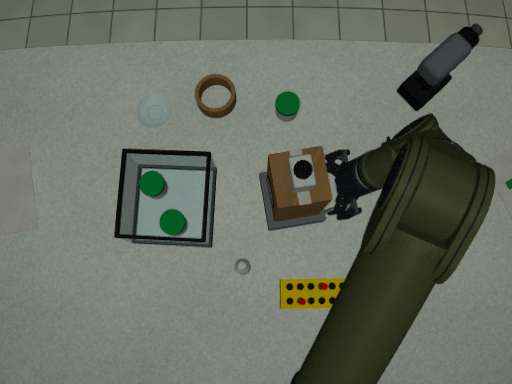

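Run:
```python
from path2 import *
b=[.5477,-.1007,np.radians(9.5)]
print(intank(b))
for R1,pk in((.2,11.9),(.2,13),(.2,15)):
  for fin in (.012,):
    print(R1,pk,np.round(solve2(b,R1,pk,fin)[0],3))
```

```text
[ 0.0277439  -0.26257335  0.20740628]
0.2 11.9 [ 0.     0.101 -0.484 10.075]
0.2 13 [ 4.000e-03  9.700e-02 -4.270e-01  9.298e+00]
0.2 15 [ 0.011  0.09  -0.343  7.886]
```

Emit:
jog_arm:
  motion: [0.0049,0,-0.0106,0.0082,0.0019,0.0038,0.9,0.0049,0,-0.0106,0.0082,0.0019,0.0038,0.9,0.0049,0,-0.0106,0.0082,0.0019,0.0038,0.9,-0.0031,0,0.0066,0.0088,-0.0033,0.0041,0.9,-0.0031,0,0.0066,0.0088,-0.0033,0.0041,0.9]

```text
clock: 9.32
ee_pos: [0.5548, -0.1541, 0.0174]
ee_rot: [-0.167, 0.621, 0.754, 0.137]
ft_force: [2.7, -3.4, -0.1]
finger_gap: 0.0811
```

Emit:
jog_arm:
  motion: [-0.0031,0,0.0066,0.0088,-0.0033,0.0041,0.9,-0.0031,0,0.0066,0.0088,-0.0033,0.0041,0.9,-0.0031,0,0.0066,0.0088,-0.0033,0.0041,0.9,-0.0031,0,0.0066,0.0088,-0.0033,0.0041,0.9,-0.0031,0,0.0066,0.0088,-0.0033,0.0041,0.9]

```text
clock: 9.73
ee_pos: [0.544, -0.1359, 0.0174]
ee_rot: [-0.164, 0.642, 0.735, 0.141]
ft_force: [1.1, -3.9, -0.4]
finger_gap: 0.081
```

Emit:
jog_arm:
  motion: [-0.0031,0,0.0066,0.0088,-0.0033,0.0041,0.9,-0.0031,0,0.0066,0.0088,-0.0033,0.0041,0.9,-0.0031,0,0.0066,0.0088,-0.0033,0.0041,0.9,-0.0031,0,0.0066,0.0088,-0.0033,0.0041,0.9,0,0,0,0,0,0,0.9]

```text
clock: 10.15
ee_pos: [0.5364, -0.1196, 0.0175]
ee_rot: [-0.161, 0.658, 0.721, 0.145]
ft_force: [0.5, -1.5, -1.2]
finger_gap: 0.0808
```

```bash
python3 st.py c
```

```text
tcp [ 0.5364 -0.1196  0.0175] yaw 5.2 tilt 25.1 F [ 0.5 -1.5 -1.2] 10.15
box if stuck [ 0.5301 -0.0499  0.0907] in tank mm/deg [   8.05 -212.58    7.58]
```

View pics/wrist_c.png

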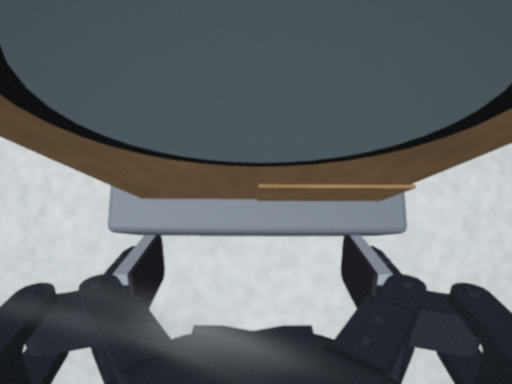

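View pics/top_c.png

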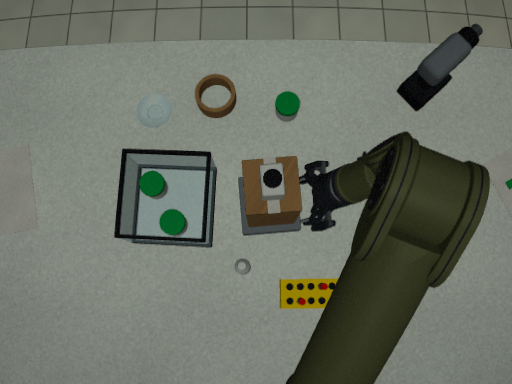

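Run:
```python
import cv2
from bench import arm
t=cv2.imread("pics/top_c.png");s=arm.camera('scene');cv2.imwrite('pics/scene_c.png',s)
f=lambda im,x,y,w,h,k:cv2.resize(im[y:y+h,x:x+w],None,fx=k,fy=k,interpolation=cv2.INTER_CUBIC)
cv2.imwrite("pics/t_boxc.png",f(t,230,145,110,100,5))
cv2.imwrite("pics/s_boxc.png",f(s,180,70,120,145,4))
```

```text
(no output)
```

View pics/t_boxc.png

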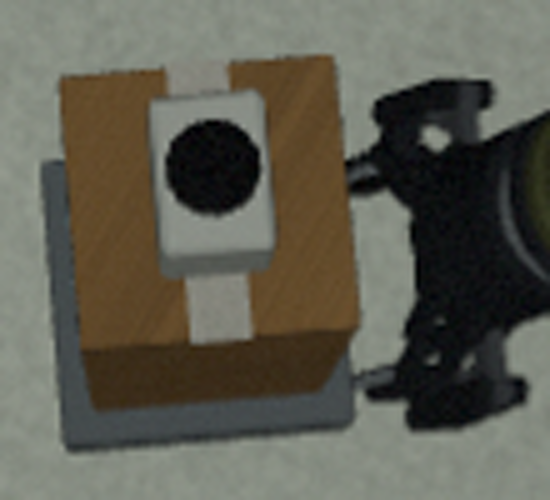

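View pics/s_boxc.png

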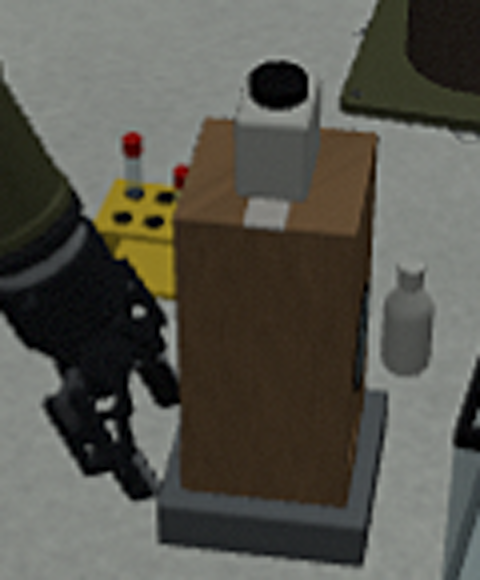

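```bash
cat > meas.py <<'E'
from bench import arm
from h import *
from path import intank
ct=arm.calibration('top');cs=arm.calibration('scene')
def cv(l,ox,oy,k): return [((u+.5)/k-.5+ox,(v+.5)/k-.5+oy) for u,v in l]
a=.05;b=.064
def go(Lt,Pt,Ls,Ps,p0):
    for n,o in (('top',[(ct,Lt,Pt)]),('scene',[(cs,Ls,Ps)]),('both',[(ct,Lt,Pt),(cs,Ls,Ps)])):
        p,r=fit(o,p0);t=intank(p);print(n,p.round(4),np.degrees(p[2]).round(2),'res',np.abs(r).max().round(2),'tank',(t*[1e3,1e3,57.3]).round(2))
E
python3 - <<'E'
from meas import *
Lt=[(a,a,.241),(a,-a,.241),(-a,-a,.241),(-a,a,.241),(b,b,.036),(-b,b,.036),(-b,-b,.036)]
Pt=cv([(61,76),(333,56),(357,328),(85,350),(43,162),(67,442),(354,423)],230,145,5)
Ls=[(a,-a,.241),(a,a,.241),(-a,a,.241),(-a,-a,.241),(b,-b,.036),(b,b,.036),(-b,b,.036),(b,-b,0),(b,b,0)]
Ps=cv([(177,220),(358,237),(378,135),(205,118),(160,511),(365,530),(387,393),(160,543),(362,566)],180,70,4)
go(Lt,Pt,Ls,Ps,[.53,-.05,.09])
E
```

```text
top [ 0.5314 -0.0511  0.0812] 4.65 res 1.22 tank [   9.4  -213.73    7.04]
scene [ 0.5326 -0.0493  0.0966] 5.54 res 1.49 tank [  10.51 -211.86    7.92]
both [ 0.5316 -0.0502  0.0876] 5.02 res 1.57 tank [   9.53 -212.79    7.4 ]
```

Run:
```python
from path2 import *
b=toworld([.0099,-.2127,np.radians(7.5)])
for R1,pk,fin in((.2,7.5,.01),(.2,10,.01),(.2,12,.006),(.2,12,.01)):
    print(R1,pk,np.round(solve2(b,R1,pk,fin)[0],3))
```

```text
0.2 7.5 [ 0.     0.05  -0.38   7.741]
0.2 10 [ 0.009  0.041 -0.235  5.833]
0.2 12 [ 0.016  0.038 -0.181  3.542]
0.2 12 [ 0.016  0.034 -0.163  4.307]
```

Emit:
jog_arm:
  motion: [0.004,0,-0.0087,0.0068,0.0018,0.0032,0.9,0.004,0,-0.0087,0.0068,0.0018,0.0032,0.9,0.004,0,-0.0087,0.0068,0.0018,0.0032,0.9,-0.0043,0,0.0092,0.0084,-0.0038,0.0039,0.9,-0.0043,0,0.0092,0.0084,-0.0038,0.0039,0.9]

```text
clock: 10.72
ee_pos: [0.5354, -0.1051, 0.0173]
ee_rot: [-0.16, 0.654, 0.725, 0.144]
ft_force: [2.5, -4.0, -0.0]
finger_gap: 0.0811
```

Emit:
jog_arm:
  motion: [-0.0043,0,0.0092,0.0084,-0.0038,0.0039,0.9,-0.0043,0,0.0092,0.0084,-0.0038,0.0039,0.9,-0.0043,0,0.0092,0.0084,-0.0038,0.0039,0.9,-0.0043,0,0.0092,0.0084,-0.0038,0.0039,0.9,0,0,0,0,0,0,0.9]

```text
clock: 11.13
ee_pos: [0.5261, -0.0893, 0.0175]
ee_rot: [-0.158, 0.677, 0.704, 0.149]
ft_force: [0.0, -2.9, -1.0]
finger_gap: 0.081
```

```bash
python3 st.py d
```

```text
tcp [ 0.5261 -0.0893  0.0175] yaw 2.28 tilt 25.09 F [ 0.  -2.9 -1. ] 11.1333
box if stuck [ 0.5233 -0.0194  0.0397] in tank mm/deg [ 1.0000e-02 -1.8233e+02  4.6600e+00]
```

View pics/wrist_d.png

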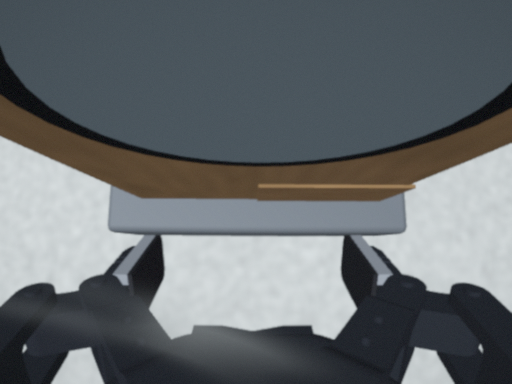

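Run:
```python
import cv2
from bench import arm
t=cv2.imread("pics/top_d.png");s=arm.camera('scene');cv2.imwrite('pics/scene_d.png',s)
f=lambda im,x,y,w,h,k:cv2.resize(im[y:y+h,x:x+w],None,fx=k,fy=k,interpolation=cv2.INTER_CUBIC)
cv2.imwrite("pics/t_boxd.png",f(t,195,140,120,115,5))
cv2.imwrite("pics/s_boxd.png",f(s,200,80,195,150,4))
```

```text
(no output)
```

View pics/t_boxd.png

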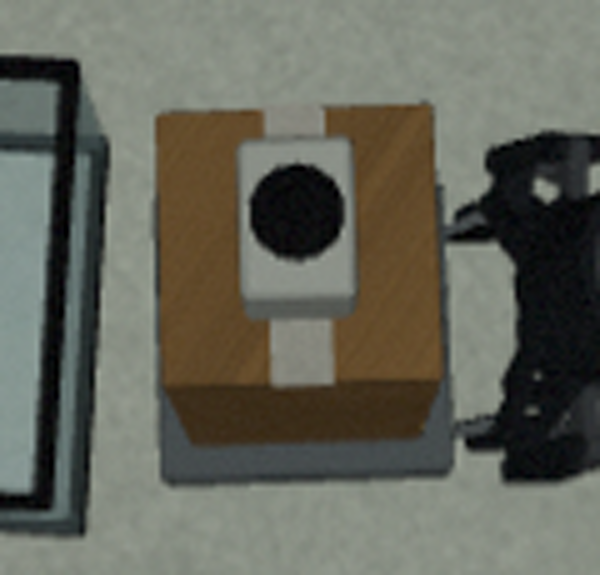

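View pics/s_boxd.png

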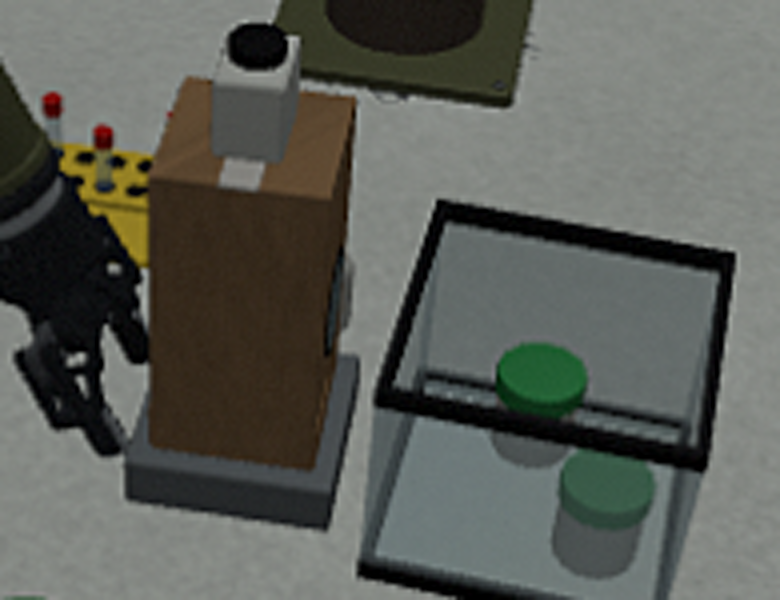

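Run:
```python
from meas import *
Lt=[(a,a,.241),(a,-a,.241),(-a,-a,.241),(-a,a,.241),(-b,b,.036),(-b,-b,.036)]
Pt=cv([(157,114),(435,103),(441,380),(163,385),(162,477),(453,467)],195,140,5)
Ls=[(a,-a,.241),(a,a,.241),(-a,a,.241),(-a,-a,.241),(b,-b,.036),(b,b,.036),(-b,b,.036),(b,-b,0),(b,b,0)]
Ps=cv([(150,180),(331,198),(356,98),(187,77),(128,464),(331,491),(358,357),(128,497),(327,527)],200,80,4)
go(Lt,Pt,Ls,Ps,[.53,-.02,.04])
d=.09
q,r=fit([(cs,[(-d,-d,.15),(-d,d,.15),(d,-d,.15),(d,d,.15),(d,-d,0)],cv([(440,200),(735,255),(376,403),(705,468),(358,573)],200,80,4))],[.53,.16,-.04])
print('tank scene',q.round(4),np.degrees(q[2]),np.abs(r).max())
```

```text
top [ 0.5251 -0.0206  0.0293] 1.68 res 0.82 tank [   1.87 -183.47    4.06]
scene [ 0.5244 -0.0192  0.0465] 2.67 res 1.72 tank [   1.07 -182.13    5.05]
both [ 0.5249 -0.0198  0.0388] 2.22 res 1.89 tank [   1.57 -182.69    4.61]
tank scene [ 0.5322  0.1643 -0.0502] -2.8739412294235636 2.2798183978117663
```

Emit:
jog_arm:
  motion: [-0.0055,0,0.0118,0.0091,-0.0041,0.0042,0.9,-0.0055,0,0.0118,0.0091,-0.0041,0.0042,0.9,-0.0055,0,0.0118,0.0091,-0.0041,0.0042,0.9,-0.0055,0,0.0118,0.0091,-0.0041,0.0042,0.9,0,0,0,0.0068,0,0.0032,0.9]

```text
clock: 11.7
ee_pos: [0.5205, -0.0731, 0.0174]
ee_rot: [-0.149, 0.706, 0.675, 0.155]
ft_force: [-0.7, -4.1, -0.1]
finger_gap: 0.0815
```

Emit:
jog_arm:
  motion: [0,0,0,0.0045,0,0.0021,0.9,0,0,0,0,0,0,0.9]

```text
clock: 11.87
ee_pos: [0.5209, -0.0695, 0.0174]
ee_rot: [-0.15, 0.704, 0.676, 0.155]
ft_force: [0.3, -3.7, -0.8]
finger_gap: 0.0807
```

```bash
python3 st.py e
python3 - <<'E'
import cv2
from bench import arm
t=cv2.imread("pics/top_e.png");s=arm.camera('scene');cv2.imwrite('pics/scene_e.png',s)
f=lambda im,x,y,w,h,k:cv2.resize(im[y:y+h,x:x+w],None,fx=k,fy=k,interpolation=cv2.INTER_CUBIC)
cv2.imwrite("pics/t_boxe.png",f(t,180,140,120,115,5))
cv2.imwrite("pics/s_boxe.png",f(s,210,80,195,150,4))
E
```

```text
tcp [ 0.5209 -0.0695  0.0174] yaw -2.34 tilt 24.96 F [ 0.3 -3.7 -0.8] 11.8667
box if stuck [ 5.238e-01  4.000e-04 -4.090e-02] in tank mm/deg [-3.6000e-01 -1.6254e+02  4.0000e-02]
```

View pics/t_boxe.png

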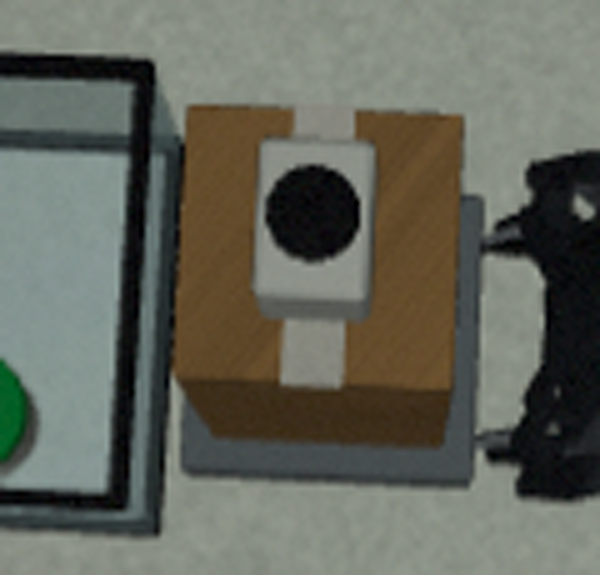

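View pics/s_boxe.png

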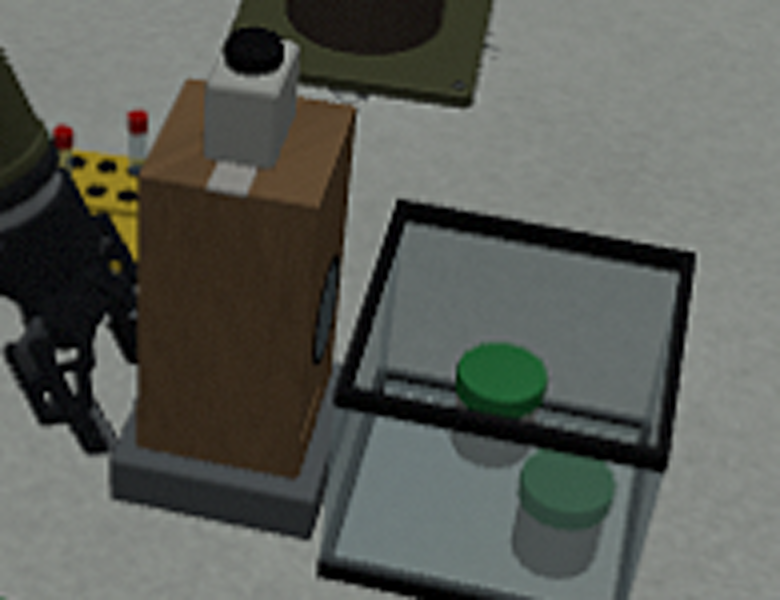

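View pics/wrist_e.png

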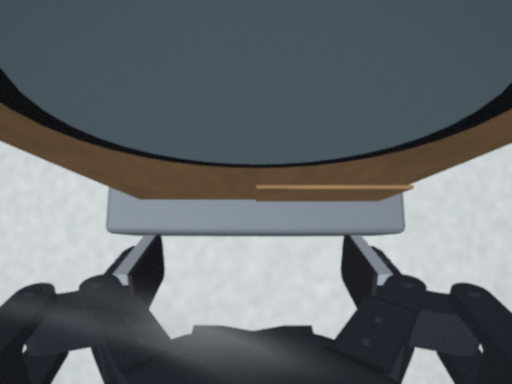

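Run:
```python
from meas import *
Lt=[(a,a,.241),(a,-a,.241),(-a,-a,.241),(-a,a,.241),(-b,b,.036),(-b,-b,.036),(b,-b,.036)]
Pt=cv([(188,106),(464,116),(450,388),(175,378),(183,470),(472,484),(483,197)],180,140,5)
Ls=[(a,-a,.241),(a,a,.241),(-a,a,.241),(-a,-a,.241),(b,-b,.036),(b,b,.036),(b,-b,0),(b,b,0)]
Ps=cv([(140,180),(322,207),(355,107),(190,80),(113,463),(314,503),(113,496),(309,538)],210,80,4)
go(Lt,Pt,Ls,Ps,[.53,-.02,.04])
```

```text
top [ 0.524  -0.001  -0.0407] -2.33 res 0.87 tank [-7.0000e-02 -1.6391e+02  5.0000e-02]
scene [ 0.5242  0.0012 -0.0362] -2.07 res 1.54 tank [ 7.0000e-02 -1.6178e+02  3.1000e-01]
both [ 5.24e-01 -1.00e-04 -3.68e-02] -2.11 res 1.37 tank [-1.4000e-01 -1.6308e+02  2.7000e-01]
```

Emit:
jog_arm:
  motion: [0,0,0,0.0045,0,0.0021,0.9,0,0,0,0.0045,0,0.0021,0.9,0,0,0,0,0,0,0.9]

```text
clock: 12.27
ee_pos: [0.5212, -0.0664, 0.0174]
ee_rot: [-0.15, 0.705, 0.676, 0.155]
ft_force: [-0.1, -4.0, -0.4]
finger_gap: 0.0814
```

Emit:
jog_arm:
  motion: [0,0,0,0.0034,0,0.0016,0.9,0,0,0,0,0,0,0.9]

```text
clock: 12.43
ee_pos: [0.5213, -0.0649, 0.0174]
ee_rot: [-0.15, 0.705, 0.676, 0.155]
ft_force: [0.4, -4.0, -0.7]
finger_gap: 0.0815
```

Emit:
jog_arm:
  motion: [0,0,0,0.0022,0,0.001,0.9,0,0,0,0,0,0,0.9]

```text
clock: 12.6
ee_pos: [0.5213, -0.0639, 0.0174]
ee_rot: [-0.15, 0.705, 0.676, 0.155]
ft_force: [0.7, -4.9, 0.0]
finger_gap: 0.081
```

```bash
python3 st.py f
python3 - <<'E'
import cv2
from bench import arm
t=cv2.imread("pics/top_f.png");s=arm.camera('scene');cv2.imwrite('pics/scene_f.png',s)
f=lambda im,x,y,w,h,k:cv2.resize(im[y:y+h,x:x+w],None,fx=k,fy=k,interpolation=cv2.INTER_CUBIC)
cv2.imwrite("pics/t_boxf.png",f(t,180,140,120,115,5))
cv2.imwrite("pics/s_boxf.png",f(s,210,80,195,150,4))
E
```

```text
tcp [ 0.5213 -0.0639  0.0174] yaw -2.4 tilt 24.91 F [ 0.7 -4.9  0. ] 12.6
box if stuck [ 0.5242  0.006  -0.0418] in tank mm/deg [-1.3000e-01 -1.5689e+02 -1.0000e-02]
```

View pics/t_boxf.png

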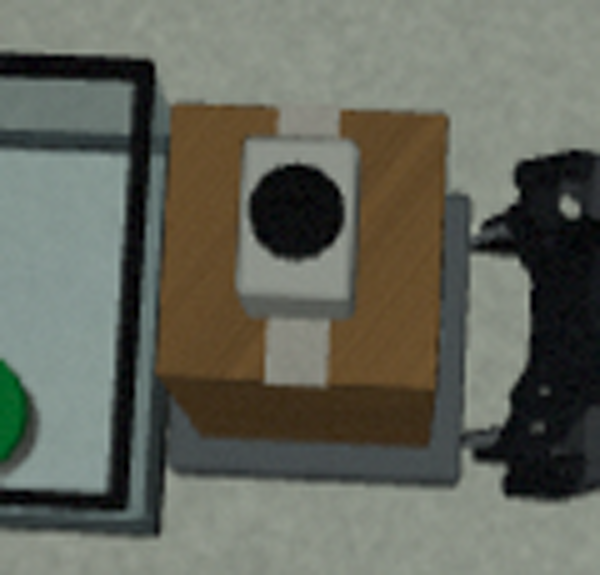

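View pics/s_boxf.png

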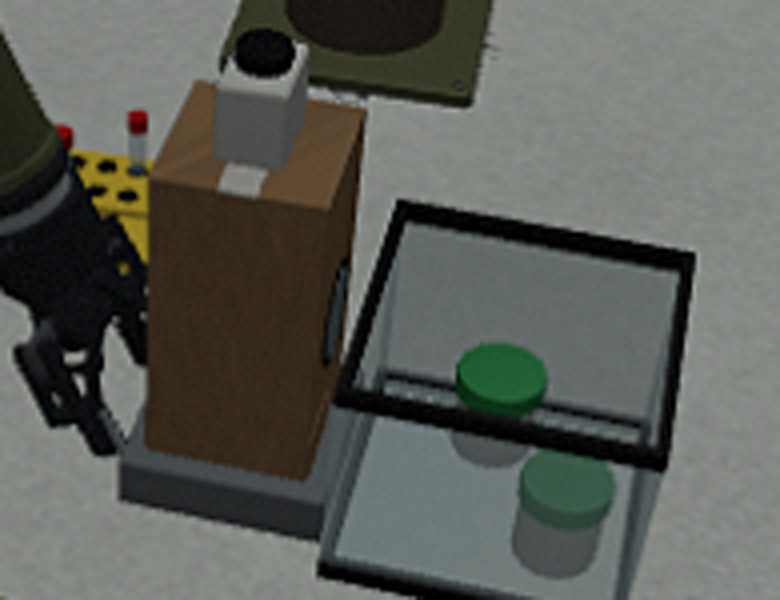

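Emit:
jog_arm:
  motion: [0,0,0,0.0022,0,0.001,0.9,0,0,0,0,0,0,0.9]

```text
clock: 12.92
ee_pos: [0.5213, -0.0625, 0.0174]
ee_rot: [-0.15, 0.705, 0.676, 0.155]
ft_force: [-0.5, -3.4, -0.8]
finger_gap: 0.0814
```

Emit:
jog_arm:
  motion: [0,0,0,0.0022,0,0.001,0.9,0,0,0,0,0,0,0.9]

```text
clock: 13.08
ee_pos: [0.5212, -0.0613, 0.0174]
ee_rot: [-0.15, 0.705, 0.676, 0.155]
ft_force: [0.4, -3.8, -0.4]
finger_gap: 0.081
```

Emit:
jog_arm:
  motion: [0,0,0,0.0022,0,0.001,0.9,0,0,0,0,0,0,0.9]

```text
clock: 13.25
ee_pos: [0.5212, -0.0602, 0.0174]
ee_rot: [-0.15, 0.705, 0.676, 0.155]
ft_force: [0.3, -4.0, -0.9]
finger_gap: 0.081
```

Emit:
jog_arm:
  motion: [0,0,0,0.002,0,0.001,0.9,0,0,0,0,0,0,0.9]

```text
clock: 13.42
ee_pos: [0.5212, -0.0597, 0.0174]
ee_rot: [-0.15, 0.705, 0.676, 0.155]
ft_force: [0.1, -4.0, -0.7]
finger_gap: 0.0804
```

Emit:
jog_arm:
  motion: [0,0,0,0.002,0,0.001,0.9,0,0,0,0,0,0,0.9]

```text
clock: 13.58
ee_pos: [0.5212, -0.0597, 0.0174]
ee_rot: [-0.149, 0.705, 0.676, 0.155]
ft_force: [0.2, -6.8, -0.1]
finger_gap: 0.0809
```

Emit:
jog_arm:
  motion: [0,0,0,0.002,0,0.001,0.9,0,0,0,0,0,0,0.9]

```text
clock: 13.75
ee_pos: [0.5212, -0.0596, 0.0173]
ee_rot: [-0.149, 0.705, 0.676, 0.155]
ft_force: [-1.3, -7.5, 1.3]
finger_gap: 0.0814
```

```bash
python3 st.py g
```

```text
tcp [ 0.5212 -0.0596  0.0173] yaw -2.44 tilt 24.8 F [-1.3 -7.5  1.3] 13.75
box if stuck [ 0.5242  0.0103 -0.0425] in tank mm/deg [-3.3000e-01 -1.5261e+02 -5.0000e-02]
```

View pics/wrist_g.png

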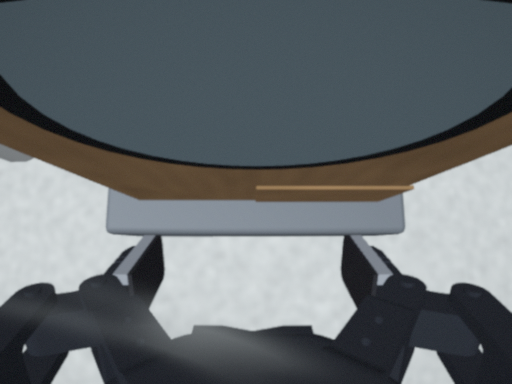

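The force rose to 7.5 N while the TCP stalled, so the box is against the tank. I'll back straight off.

Emit:
jog_arm:
  motion: [0,0,0,-0.009,0,-0.0042,0.9,0,0,0,-0.023,0,-0.0106,0.9,0,0,0,-0.06,0,-0.028,0.9,0,0,0,-0.06,0,-0.028,0.9,0,0,0,-0.06,0,-0.028,0.9]

```text
clock: 14.27
ee_pos: [0.5171, -0.1506, 0.0178]
ee_rot: [-0.152, 0.704, 0.676, 0.156]
ft_force: [0.9, -0.4, 0.9]
finger_gap: 0.081
```

```bash
python3 st.py i
python3 - <<'E'
import cv2
from bench import arm
t=cv2.imread("pics/top_i.png");s=arm.camera('scene');cv2.imwrite('pics/scene_i.png',s)
f=lambda im,x,y,w,h,k:cv2.resize(im[y:y+h,x:x+w],None,fx=k,fy=k,interpolation=cv2.INTER_CUBIC)
cv2.imwrite("pics/t_boxi.png",f(t,105,140,180,115,4))
cv2.imwrite("pics/s_boxi.png",f(s,210,80,195,150,4))
E
```

```text
tcp [ 0.5171 -0.1506  0.0178] yaw -2.22 tilt 25.15 F [ 0.9 -0.4  0.9] 14.2667
box if stuck [ 0.5198 -0.0806 -0.0388] in tank mm/deg [-1.0000e+00 -2.4367e+02  1.6000e-01]
```

View pics/t_boxi.png

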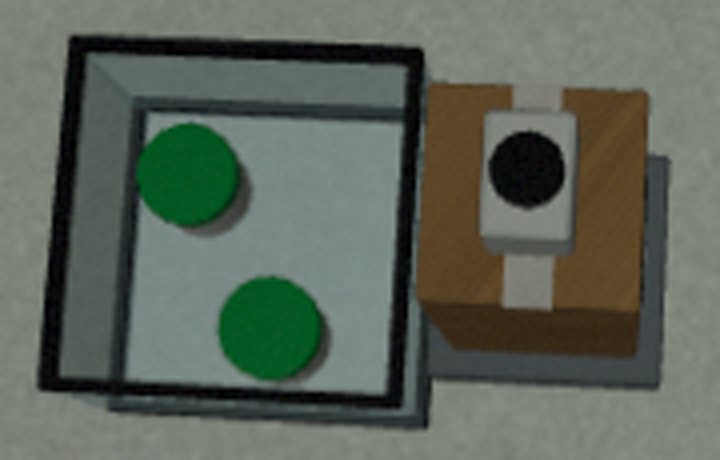

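View pics/s_boxi.png

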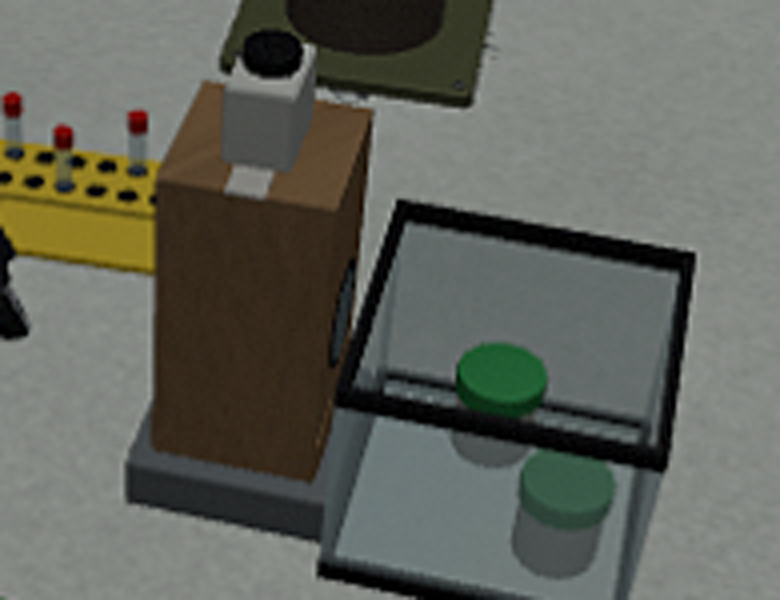

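View pics/wrist_i.png

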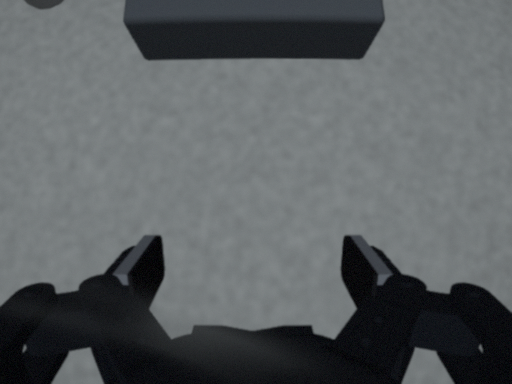

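Run:
```python
from meas import *
Lt=[(a,a,.241),(a,-a,.241),(-a,-a,.241),(-a,a,.241),(-b,-b,.036),(b,-b,.036)]
Pt=cv([(428,83),(648,92),(637,311),(417,300),(660,387),(670,156)],105,140,4)
Ls=[(a,-a,.241),(a,a,.241),(-a,a,.241),(-a,-a,.241),(b,-b,.036),(b,-b,0)]
Ps=cv([(158,182),(336,209),(373,112),(203,82),(129,465),(129,499)],210,80,4)
go(Lt,Pt,Ls,Ps,[.53,.01,-.04])
from mv import *
plan([((.50,-.22,.12),-2.2,25),((.45,-.30,.30),-2.2,10)],g=.9)
```

```text
top [ 0.5245  0.0092 -0.0454] -2.6 res 0.85 tank [-4.0000e-02 -1.5374e+02 -2.2000e-01]
scene [ 0.5249  0.0109 -0.0285] -1.63 res 1.81 tank [   0.33 -152.      0.75]
both [ 0.5245  0.0098 -0.0413] -2.37 res 1.35 tank [-7.0000e-02 -1.5316e+02  2.0000e-02]
[0, 0, -0.001, -0.011, -0.009, -0.076, 0.9, 0, 0, -0.001, -0.011, -0.009, -0.076, 0.9, 0, 0, -0.001, -0.011, -0.009, -0.076, 0.9, 0, 0.001, -0.001, -0.011, -0.009, -0.076, 0.9, 0, -0.028, 0, 0.001, -0.019, -0.082, 0.9]
[0, -0.028, 0, -0.003, -0.02, -0.082, 0.9, 0, -0.028, 0, -0.006, -0.019, -0.082, 0.9, 0, -0.028, 0, -0.01, -0.02, -0.082, 0.9, 0, -0.027, 0, -0.014, -0.019, -0.081, 0.9, 0, -0.028, 0, -0.017, -0.02, -0.081, 0.9]
10 rows
```

Emit:
jog_arm:
  motion: [0,0,0,-0.011,-0.009,-0.076,0.9,0,0,0,-0.011,-0.009,-0.076,0.9,0,0,0,-0.011,-0.009,-0.076,0.9,0,0,0,-0.011,-0.009,-0.076,0.9,0,-0.028,0,0.001,-0.019,-0.082,0.9]

```text
clock: 14.83
ee_pos: [0.4915, -0.2318, 0.1502]
ee_rot: [-0.136, 0.708, 0.679, 0.14]
ft_force: [0.3, -0.8, 0.7]
finger_gap: 0.0809
```

Emit:
jog_arm:
  motion: [0,-0.028,0,-0.003,-0.02,-0.082,0.9,0,-0.028,0,-0.006,-0.019,-0.082,0.9,0,-0.028,0,-0.01,-0.02,-0.082,0.9,0,-0.028,0,-0.014,-0.019,-0.082,0.9,0,0,0,0,0,0,0.9]

```text
clock: 15.25
ee_pos: [0.46, -0.2856, 0.2762]
ee_rot: [-0.071, 0.717, 0.689, 0.078]
ft_force: [0.6, -0.8, -0.5]
finger_gap: 0.0814
```

Run:
```python
import cv2
from bench import arm
a=arm.camera('scene');b=arm.camera('top');cv2.imwrite('pics/s_end.png',a);cv2.imwrite('pics/t_end.png',b)
s=arm.get_state();print(s['clock'],s['ft_force'].round(1),abs(s['joint_velocities']).max())
```

```text
15.35 [ 0.2  0.7 -0.5] 0.05071199978054044
```

View pics/s_end.png

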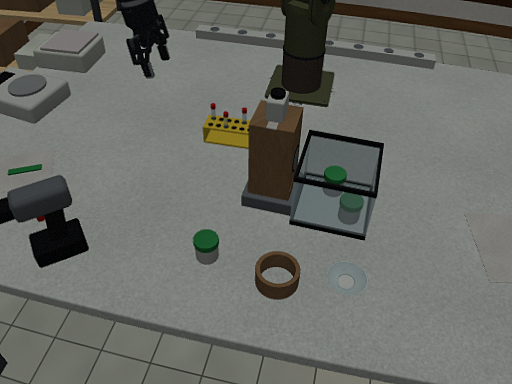

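View pics/t_end.png

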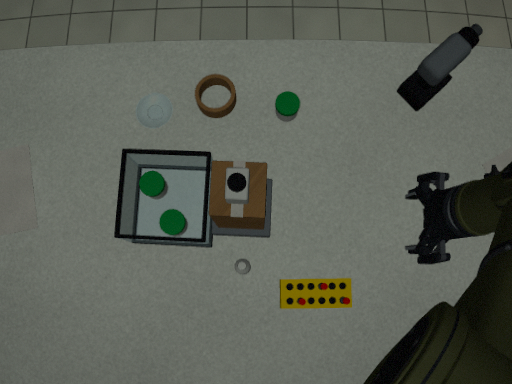

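The box stands upright against the tank, at about (240,200) in the top view. All the bystanders are at the pixels they started at: jar (288,104), tape (216,96), dish (154,110), bottle (243,266), rack (316,293). The gripper is well clear, so I'm handing in.

```bash
python3 -c "
from bench import arm
print(arm.finish_job())"
```

```text
the job is handed in; nothing more can be done
None
```

The box is standing upright against the tank's −y side, square to it and centred, and I handed the job in at about 15.4 s of the 61 s allowed. I pushed it low on the grey tray with the open fingertips, leaning the gripper back so its body stayed off the column. The path curved to take out the sideways offset and the yaw. I stopped once the box met the tank, at about 7.5 N, then backed straight off and raised the arm clear.

- **Position:** the last fit using both cameras put the box at x −0.1 mm, y −153.2 mm and yaw 0.0° in the tank frame. The target was 0, −154 mm and 0°.
- **Where the checks disagreed:** the scene camera alone gave +0.3 mm, −152.0 mm and 0.75°, and the top camera alone gave 0.0 mm, −153.7 mm and −0.2°. The fingertips had slid about 1 mm along the tray, which suggests the box could be up to about 1 mm off centre. All of this is within the roughly 2 mm calibration accuracy.
- **Everything else:** in the final pictures the jars, tape, dish, bottle and rack look unmoved, the wrist force was zero to within noise, and the robot was touching nothing.

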